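# Find the top of a cam spindle on bench centres

### The arm

A 7-joint arm with a two-finger parallel gripper is mounted at the origin on the work surface. World frame = base frame: x ahead of the robot, y to its left, z up, the work surface at z = 0. Lengths are in m, angles in rad, forces in N, time in s.
With the tool pointing down it reaches from about 0.35 to 0.9 m from the base axis. Payload 7.2 kg.
Tool frame: the origin (TCP) lies on the centre line of the jaws, within the pads' length; the fingertips stand bot.tips_ahead ahead of it and the grasp point (between the pads) lies 11 mm behind it (bot.tips_ahead is the distance from the TCP to the fingertips, in m); z points along the fingers, y is the line along which they close (so a half turn about z gives the same grasp; the last joint's range is limited). The gripper opens to 85 mm and grips with 20 to 120 N. Pads are 22 mm wide; open, the fingers measure 114 mm over their backs; the gripper's body (76 mm by 85 mm) begins 54 mm behind the grasp point. The pads swing forward as they close: fully open they stand 13 mm farther back than shut.
Start: joints at [-1.391, 0.411, -0.013, 1.596, 0.006, 1.134, -0.082], TCP at [0.153, 0.606, 0.239] pointing down, gripper open.
Joint ranges: [-2.95, 2.95], [-0.29, 1.99], [-1.47, 1.44], [0.14, 2.54], [-1.03, 4.17], [0.13, 1.85], [-2.86, 2.86]. Speed limits (rad/s): [2.39, 2.39, 3.01, 3.01, 3.14, 3.14, 3.14].

### API

Orientations are given as [roll, pitch, yaw] about the fixed x, y, z axes, in that order (R = Rz(yaw) Ry(pitch) Rx(roll)).
In Python, from cell import bot gives the robot as it stands.
- The arm moves only by the tool servo_tool, never from a script. Its argument "plan" is a list of rows, each an object with "linear": the shift along the tool's x, y, z in m, a list of three; "yaw": the turn about the tool's z in rad; "fingers": the opening in per cent of the stroke, from 0 (shut) to 100 (fully open). In form: [{"linear": [x, y, z], "yaw": yaw, "fingers": fingers}, ...]. A call has 1 to 20 rows; each row shifts and turns the commanded pose from where the row before left it, along the tool's axes as they then stand; what a row does not reach is not made up. A row lasts 1/10 s, in which the tool goes at most 50 mm and 8.59 degrees, less where a joint would pass 70% of its speed; a pose out of reach is approached as far as the arm can. A call with a gripper value outside its range is refused whole. The fingers move at their own pace and stop on an object; the grip force is fixed at half the most. Time passes only in rows, so rows that do not move let the fingers close. It gives the time, the measured TCP pose, the force, the opening and the grip force at its end, in the units of the state.
- bot.observe(): the state, without advancing time (a new reading comes with each control period).
- bot.read_camera(name): name is "scene" or "top" or "wrist"; returns the picture (384x512x3 uint8, red, green, blue); there is no depth.
- bot.camera_model(name): a dict with "fovy" (degrees; the focal length in pixels is half the picture's height over the tangent of half this angle, whatever the lens; pixels are square), "cx", "cy" (the principal point, pixels), "k1" (the pictures are not rectified: a ray, as slopes to the right and down, at radius r is drawn at 1 + k1 r^2 times it, then the intrinsics apply), "xyz" and "attitude" of the camera in the world; the wrist camera has in their place "T_tool_cam" (4x4, takes a point from camera to tool coordinates, whose origin is the TCP and whose axes are the flange's). Camera axes: x right, y down, z forward; pixel columns grow to the right and rows downward; lengths in m; the calibration is good to about 2 mm. A picture is of the moment at which its call begins: read the wrist's pose just before it. camera_model takes no time and is no camera call.
- bot.job_done(): hands the job in; it is judged then, once.
The state is a dict: "time": time; "joint_positions": joint angles; "dq": joint speeds; "effort": joint torques, N m; "position": TCP position; "eef_rot": TCP orientation; "force": force on the tool from outside, world axes, zero at the start; "moment": the same for the moment, N m; "gripper_width": finger opening in m; "grip_force": force on a finger pad.
Only numpy, scipy, OpenCV 4.12 (cv2) and the standard library are available. Lean on these libraries where they do the work, as an engineer would, in place of code of your own. Each camera call takes 0.05 s, during which the arm holds its last target. There are 200 camera calls.

### The job

Check the cam spindle that is held between the centres: take the dial gauge by its upright grip and slide it up to the cam until the plunger is pushed in about 3 mm on the cam's round back, and let it go. Then swing the spindle by its lever until the needle has climbed to its highest reading and clearly dropped again, bring it back to the highest reading and leave the spindle resting there, hands off. Never ram or bottom the sprung plunger, and leave the other things on the table where they are.

Things in the scene. Friction and masses are not known exactly. Their poses are not given: they have to be found in the camera images.
- stand: Bench centres, fixed: dark steel plate 300 x 250 x 14 mm (x -60 to 240, y -105 to 145) with grey uprights 50 mm wide, 30 mm thick, centred at y -85 and +125, up to 111 mm high, whose points carry the spindle. Origin: on the table, under the spindle's axis, which is parallel to y, 90 mm up. x points from the spindle to the gauge, y along the spindle, z up.
- spindle: Steel spindle, 18 mm thick, turning on the two centres; friction keeps it where it is left. Origin on its axis, above the stand's origin; y along the axis; z along the lever, so z shows the lever's lean: 0 upright, positive towards the gauge (stand +x). Turns from -1.6 to +1.6 rad between stops; starts near -1.45 (leaning away from the gauge).
- cam_centre (a point): Middle of the steel cam, on the axis at stand y = -20 mm; axes as the stand's (it does not turn). The cam is 16 mm wide, with a round back of 22 mm radius and one nose, rounded at 9 mm radius, whose tip is 34 mm from the axis. The angle from nose to lever differs every time and is not measured: the nose meets the plunger with the lever somewhere from -0.4 to 0.95 rad. The round back faces the plunger at the start.
- lever_grip (a point): Point on the flat dark steel lever where it can be pinched: 62 mm from the spindle's axis, at y = +50 mm. The lever is 10 mm thick along y, 14 mm wide, and ends 78 mm from the axis. Same axes as the spindle. About 0.2 N m turns the spindle (some 3 to 5 N here), but pads that pinch it drag and slip along it as it turns, so it can lag by up to 0.35 rad behind a gripper that follows the arc.
- gauge: Carriage with the dial gauge, sliding along the stand's x; friction (about 7 N) keeps it where it is left. Origin: centre of the plunger's ball when the plunger is right out, 90 mm up, at stand y = -20 mm. Axes as the stand's. The origin can slide from 60 to 15 mm from the spindle's axis. White dial facing up, 62 mm wide, centred 78 mm behind (+x), its top 104 mm up.
- gauge_grip (a point): Point on the carriage's upright aluminium grip bar, 140 mm behind (+x of) the gauge's origin, 124 mm above the table; the bar is 14 mm along the slide (x) and 16 mm across (y), its top 18 mm above this point. Same axes as the stand.
- plunger: The gauge's sprung plunger, pointing to the spindle (stand -x). Origin: centre of its ball tip, 10 mm in diameter; axes as the stand's. It gives 19 mm, then is bottomed (hard stop); the spring pushes with about 0.8 N when out and 3.3 N when fully in. The ball's centre is 27 mm from the axis on the cam's round back, 39 mm on the nose's tip.
- needle (a joint): Needle of the dial, in rad: 0 with the plunger right out (needle pointing along stand +x), growing clockwise seen from above by 0.25 rad for each mm that the plunger is pushed in (0.75 rad = 3 mm). The dial has a tick for each mm, longer ones at 0, 5, 10 and 15 mm.
- snack_can: Bystander: red can, 66 mm in diameter, 115 mm tall; origin at the middle of its underside. Not to be moved.
- cup: Bystander: paper cup, 84 mm wide, 85 mm tall; origin at the middle of its underside. Not to be moved.
- drink_can: Bystander: brass-coloured can, 52 mm in diameter, 100 mm tall; origin at the middle of its underside. Not to be moved.
- tin: Bystander: green tin, 70 x 90 x 60 mm; origin at the middle of its underside. Not to be moved.
- spare_cam: Bystander: loose steel stepped disc, 44 mm in diameter, 26 mm tall, beside the stand; origin at the middle of its underside. Not to be moved.
- bush: Bystander: brass bush, 32 mm in diameter, 30 mm tall, beside the stand; origin at the middle of its underside. Not to be moved.
- wrench: Bystander: steel wrench, 150 mm long, lying flat; origin at the middle of its underside. Not to be moved.

How it is judged:
On the way, in this order (a step that is already met when the one before it is completed fails the run):
1. the gauge is set on the cam's round back with its plunger pushed in 1.5 to 5.5 mm, and its grip is let go (value of joint needle between 0.375 and 1.375 rad and x of plunger in the frame of stand below 0.0295 m and contact force between the fingers and gauge below 0.1 N), for 0.2 s.
2. the needle has climbed to the top: plunger within 1.6 mm of the nose's tip (x of plunger in the frame of stand above 0.0374 m), for 0.05 s.
3. the needle has dropped again, by 4 mm or more (x of plunger in the frame of stand below 0.035 m), for 0.05 s.
At the end, for the whole second after the job is handed in: The cam's nose stands against the plunger: the ball's centre is between 37.4 and 40.5 mm from the spindle's axis (39 mm is the very top), the needle reads 2.85 to 4.65 rad (the gauge still set, not bottomed), and the spindle is at rest (x of plunger in the frame of stand between 0.0374 and 0.0405 m and value of joint needle between 2.85 and 4.65 rad and angular speed of spindle below 0.05 rad/s); the robot touches nothing.
It fails at once if the plunger was rammed or bottomed (more than 9 N on it) (contact force between plunger and anything else above 9 N).
It fails at once if another thing on the table was moved by more than 30 mm (distance of any of snack_can, cup, drink_can, tin, spare_cam, bush, wrench from where it was at the start of the episode above 0.03 m).
It also fails if it takes over 64 s, if anything falls off the work surface, if the arm or the gripper's body presses on something with over 40 N, if the wrist force passes 120 N, or if a joint passes its speed limit or range.

## Working session

There is one attempt and no reset: what is moved stays moved. The work goes in short steps, Python scripts to look and compute and a tool call to move; the robot and the scene stay as the last step left them, time stands still between calls to the robot, and variables do not carry over. Pictures are saved under pics/ and viewed, at most 10 in all, crops included, and the job is handed in when it is done.

Besides the shell and the picture viewer there is one more tool, called after "Emit:" in YAML: its name, and indented under it one key for each argument. servo_tool: Moves the arm, as the interface text tells. Its arguments: {"type":"object","properties":{"plan":{"type":"array","items":{"type":"object","properties":{"linear":{"type":"array","items":{"type":"number"}},"yaw":{"type":"number"},"fingers":{"type":"number"}}}}},"required":["plan"]}

```bash
ls; mkdir -p pics
python3 - <<'E'
from cell import bot
import cv2,numpy as np
for n in("scene","top"):
    im=bot.read_camera(n); cv2.imwrite(f"pics/{n}0.png",im[:,:,::-1]); print(n,bot.camera_model(n))
print(bot.camera_model("wrist")); print(bot.observe(),bot.tips_ahead)
a=cv2.imread("pics/scene0.png");b=cv2.imread("pics/top0.png")
E
```

```text
pics
scene {'fovy': 47.552661109310364, 'cx': 254.11024028130288, 'cy': 190.31630114043196, 'k1': -0.1411460379230185, 'xyz': array([ 1.67164996, -0.28411638,  0.9683964 ]), 'attitude': array([-2.2176102 ,  0.02071369,  1.33184358])}
top {'fovy': 49.314191895487625, 'cx': 255.41390586547345, 'cy': 188.71083945261273, 'k1': -0.1475650186812376, 'xyz': array([ 0.37247295, -0.00309786,  1.23786022]), 'attitude': array([-2.98640132, -0.02489916, -1.55980439])}
{'fovy': 70.90498637424153, 'cx': 257.4939511349092, 'cy': 191.89294836070624, 'k1': -0.044212228608128526, 'T_tool_cam': array([[ 5.48324685e-04, -9.63742869e-01, -2.66832124e-01,
         6.78741515e-02],
       [ 9.99999787e-01,  4.33653403e-04,  4.88675021e-04,
        -3.49613744e-04],
       [-3.55244408e-04, -2.66832335e-01,  9.63742901e-01,
        -1.34141306e-01],
       [ 0.00000000e+00,  0.00000000e+00,  0.00000000e+00,
         1.00000000e+00]])}
{'time': 0.1, 'joint_positions': array([-1.39122021,  0.4118341 , -0.01269586,  1.59697421,  0.00561843,
        1.13433068, -0.0821666 ]), 'dq': array([-1.41129711e-03, -1.34940554e-03,  4.08599091e-05, -1.77270695e-03,
       -5.53908741e-04, -1.05010524e-03, -1.14311129e-03]), 'effort': array([ 3.64376894e-03, -6.01834488e+01,  6.84853066e-01, -3.00095630e+01,
        1.40594630e-02,  6.33638701e-03, -2.52803500e-05]), 'position': array([0.15322161, 0.60546077, 0.23852275]), 'eef_rot': array([-3.14008753e+00,  1.30165325e-04,  2.89386730e+00]), 'force': array([ 0.12505341,  0.50573714, -0.32622928]), 'moment': array([-0.0115829 ,  0.0113108 , -0.00200161]), 'grip_force': 0.0, 'gripper_width': 0.08552722901470006} 0.008
```

View pics/top0.png

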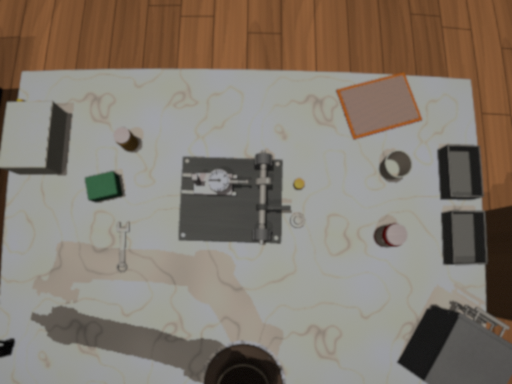

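View pics/scene0.png

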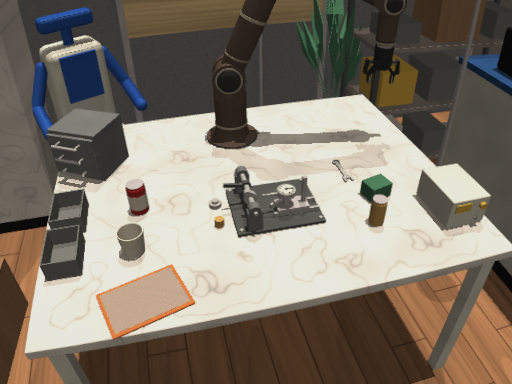

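The top view shows the stand plate at about cols 180–283, rows 156–243. The spindle is at col ~262, the dial at (219,181), the lever at (285,209), the bush at (298,184) and the spare cam at (297,220). Stand +x points image-left, which is world +y.

```bash
cat > h.py <<'E'
from cell import bot
import cv2,numpy as np
from scipy.spatial.transform import Rotation as Ro
def cam(n,st=None):
    m=bot.camera_model(n); f=192/np.tan(np.radians(m["fovy"]/2))
    K=np.array([[f,0,m["cx"]],[0,f,m["cy"]],[0,0,1.]]); D=np.array([m["k1"],0,0,0])
    if n=="wrist":
        T=np.eye(4);T[:3,:3]=Ro.from_euler("xyz",st["eef_rot"]).as_matrix();T[:3,3]=st["position"];T=T@m["T_tool_cam"]
    else:
        T=np.eye(4);T[:3,:3]=Ro.from_euler("xyz",m["attitude"]).as_matrix();T[:3,3]=m["xyz"]
    return K,D,T
def ray(c,px,z):
    K,D,T=c; u=cv2.undistortPoints(np.array(px,float).reshape(-1,1,2),K,D)[:,0]
    d=np.c_[u,np.ones(len(u))]@T[:3,:3].T
    return T[:3,3]+d*((z-T[2,3])/d[:,2])[:,None]
def proj(c,P):
    K,D,T=c; p=(np.array(P,float).reshape(-1,3)-T[:3,3])@T[:3,:3]
    return cv2.projectPoints(p,np.zeros(3),np.zeros(3),K,D)[0][:,0]
E
python3 - <<'E'
from h import *
im=cv2.imread("pics/top0.png"); c=cam("top")
g=im.max(2); m=((g<95)).astype(np.uint8); m[:,:150]=0;m[:,330:]=0;m[:140]=0;m[260:]=0
m=cv2.morphologyEx(m,cv2.MORPH_CLOSE,np.ones((9,9))); m=cv2.morphologyEx(m,cv2.MORPH_OPEN,np.ones((15,15)))
n,l,s,_=cv2.connectedComponentsWithStats(m); i=1+s[1:,4].argmax(); print(s[i])
cn=max(cv2.findContours((l==i).astype(np.uint8),0,1)[0],key=cv2.contourArea)[:,0]
P=ray(c,cn,.014)[:,:2].astype(np.float32); r=cv2.minAreaRect(P); print(r,cv2.boxPoints(r))
w=(im.min(2)>150).astype(np.uint8); w=w[160:200,185:245]; n,l,s,ce=cv2.connectedComponentsWithStats(w); print(s,ce+[185,160])
big=cv2.resize(im[145:255,165:315],None,fx=5,fy=5,interpolation=cv2.INTER_CUBIC); cv2.imwrite("pics/t1.png",big)
E
```

```text
[ 180  155  102   88 7433]
((0.53951096534729, 0.0408022403717041), (0.29551753401756287, 0.26031938195228577), 88.9379653930664) [[ 0.40663493 -0.10451865]
 [ 0.6669096  -0.10934365]
 [ 0.672387    0.18612313]
 [ 0.41211236  0.19094813]]
[[   0    0   60   40 2132]
 [  10   13   32   20  267]
 [   9   17    1    1    1]] [[214.90290807 178.95262664]
 [211.35955056 183.88014981]
 [194.         177.        ]]
```

View pics/t1.png

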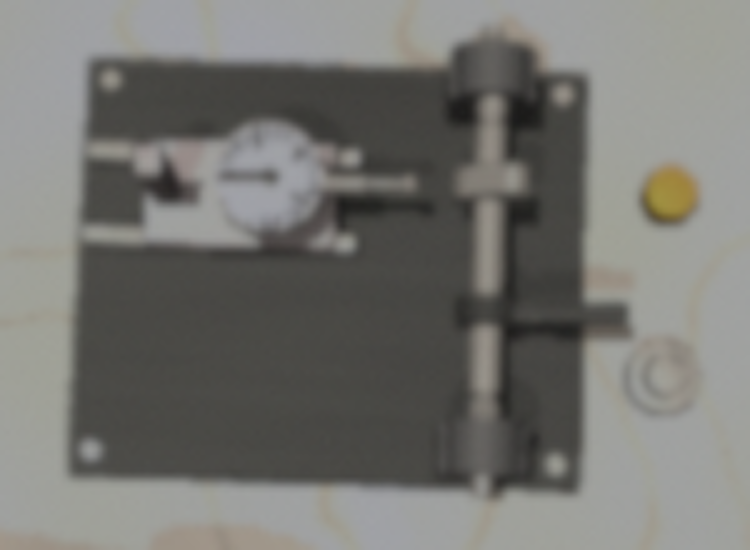

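```bash
cat >> h.py <<'E'
def stand(S,x,y,z):  # stand->world ; S=(ox,oy,psi)
    x,y,z=np.broadcast_arrays(x,y,z); c,s=np.cos(S[2]),np.sin(S[2])
    return np.stack([S[0]+c*x-s*y,S[1]+s*x+c*y,z],-1)
E
python3 - <<'E'
from h import *
c=cam("top"); f=lambda p:np.array(p)/5.+[165,145]-.4
W=ray(c,f([[91,60],[587,73],[580,492],[70,475]]),.014)[:,:2]
Sx=np.array([[.24,-.105],[-.06,-.105],[-.06,.145],[.24,.145]])
a=Sx-Sx.mean(0);b=W-W.mean(0)
psi=np.arctan2((a[:,0]*b[:,1]-a[:,1]*b[:,0]).sum(),(a*b).sum())
R=np.array([[np.cos(psi),-np.sin(psi)],[np.sin(psi),np.cos(psi)]])
o=W.mean(0)-R@Sx.mean(0); print(o,psi,(W-o)@R-Sx)
q=lambda p,z:(ray(c,f([p]),z)[:,:2]-o)@R
print("dial",q([268,177],.104),"cam mid",q([491,181],.108),"leverend",q([628,318],.1),"spare",q([660,375],.02),"bush",q([670,192],.03),"axis",q([491,110],.099),q([484,390],.099))
E
```

```text
[ 0.55115855 -0.04994809] 1.5561291439847924 [[-8.94706474e-04  1.02098373e-03]
 [ 1.10173036e-03  2.58907709e-05]
 [ 1.10737194e-03  1.46629134e-04]
 [-1.31439582e-03 -1.19350364e-03]]
dial [[ 0.12353014 -0.01997935]] cam mid [[ 0.000926   -0.02069941]] leverend [[-0.07635954  0.05189867]] spare [[-0.10413518  0.07599617]] bush [[-0.10762064 -0.0311428 ]] axis [[ 0.0014934  -0.06239978]] [[0.00172904 0.09344672]]
```

```bash
cat >> h.py <<'E'
S=(0.5512,-0.0499,1.556)
def delta(tgt,st=None):  # world target -> tool-frame shift
    st=st or bot.observe(); return Ro.from_euler("xyz",st["eef_rot"]).as_matrix().T@(np.array(tgt)-st["position"])
E
python3 - <<'E'
from h import *
g=stand(S,.1855,-.02,.24); d=delta(g); print(g,d,d/20)
E
```

```text
[0.57394243 0.13528378 0.24      ] [-0.52316463 -0.35266498 -0.00087835] [-2.61582317e-02 -1.76332489e-02 -4.39174383e-05]
```

Emit:
servo_tool:
  plan:
    - {"linear": [-0.0262,-0.0176,0],"yaw": 0,"fingers": 100}
    - {"linear": [-0.0262,-0.0176,0],"yaw": 0,"fingers": 100}
    - {"linear": [-0.0262,-0.0176,0],"yaw": 0,"fingers": 100}
    - {"linear": [-0.0262,-0.0176,0],"yaw": 0,"fingers": 100}
    - {"linear": [-0.0262,-0.0176,0],"yaw": 0,"fingers": 100}
    - {"linear": [-0.0262,-0.0176,0],"yaw": 0,"fingers": 100}
    - {"linear": [-0.0262,-0.0176,0],"yaw": 0,"fingers": 100}
    - {"linear": [-0.0262,-0.0176,0],"yaw": 0,"fingers": 100}
    - {"linear": [-0.0262,-0.0176,0],"yaw": 0,"fingers": 100}
    - {"linear": [-0.0262,-0.0176,0],"yaw": 0,"fingers": 100}
    - {"linear": [-0.0262,-0.0176,0],"yaw": 0,"fingers": 100}
    - {"linear": [-0.0262,-0.0176,0],"yaw": 0,"fingers": 100}
    - {"linear": [-0.0262,-0.0176,0],"yaw": 0,"fingers": 100}
    - {"linear": [-0.0262,-0.0176,0],"yaw": 0,"fingers": 100}
    - {"linear": [-0.0262,-0.0176,0],"yaw": 0,"fingers": 100}
    - {"linear": [-0.0262,-0.0176,0],"yaw": 0,"fingers": 100}
    - {"linear": [-0.0262,-0.0176,0],"yaw": 0,"fingers": 100}
    - {"linear": [-0.0262,-0.0176,0],"yaw": 0,"fingers": 100}
    - {"linear": [-0.0262,-0.0176,0],"yaw": 0,"fingers": 100}
    - {"linear": [-0.0262,-0.0176,0],"yaw": 0,"fingers": 100}

```text
time: 2.1
position: [0.5755, 0.1351, 0.2389]
eef_rot: [-3.141, -0.001, 2.894]
force: [0.7, -0.4, 1.1]
gripper_width: 0.085
grip_force: 0.0
```

Emit:
servo_tool:
  plan:
    - {"linear": [0,0,0],"yaw": 0.134,"fingers": 60}
    - {"linear": [0,0,0],"yaw": 0.134,"fingers": 60}
    - {"linear": [0,0,0],"yaw": 0.134,"fingers": 60}
    - {"linear": [0,0,0],"yaw": 0.134,"fingers": 60}
    - {"linear": [0,0,0],"yaw": 0.134,"fingers": 60}
    - {"linear": [0,0,0],"yaw": 0.134,"fingers": 60}
    - {"linear": [0,0,0],"yaw": 0.134,"fingers": 60}
    - {"linear": [0,0,0],"yaw": 0.134,"fingers": 60}
    - {"linear": [0,0,0],"yaw": 0.134,"fingers": 60}
    - {"linear": [0,0,0],"yaw": 0.134,"fingers": 60}
    - {"linear": [0,0,0],"yaw": 0,"fingers": 60}
    - {"linear": [0,0,0],"yaw": 0,"fingers": 60}

```text
time: 3.3
position: [0.5748, 0.1363, 0.239]
eef_rot: [-3.141, 0.0, 1.558]
force: [-0.8, 0.5, 0.2]
gripper_width: 0.0513
grip_force: 0.0
```

Run:
```python
from h import *
st=bot.observe(); im=bot.read_camera("wrist")[:,:,::-1]; cv2.imwrite("pics/w1.png",im)
print(st["time"],st["position"],st["eef_rot"],st["joint_positions"],st["gripper_width"])
c=cam("wrist",st)
print(proj(c,[stand(S,.1855,-.02,.142),stand(S,.1235,-.02,.104),stand(S,.045,-.02,.09),stand(S,0,-.02,.09)]))
```

```text
3.3 [0.57475635 0.13630124 0.2390085 ] [-3.14111023e+00  3.28124766e-04  1.55800274e+00] [-0.72837798  0.38268952  0.55323433  1.7115268  -0.22055319  1.11048337
 -0.12154581] 0.051304656590079906
[[257.04323853 196.58760806]
 [257.00435889 241.1313512 ]
 [256.90247415 294.37117098]
 [256.83600937 324.26945685]]
```

View pics/w1.png

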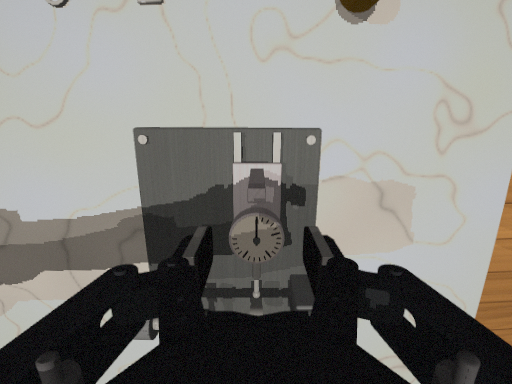

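The wrist view shows the dial centre at (257,240), the needle at 0, the grip bar top at about (257,194) and the ball tip at about (257,293). All match the prediction within 1–2 px.

Emit:
servo_tool:
  plan:
    - {"linear": [-0.001,-0.001,0.012],"yaw": 0,"fingers": 60}
    - {"linear": [0,0,0.014],"yaw": 0,"fingers": 60}
    - {"linear": [0,0,0.014],"yaw": 0,"fingers": 60}
    - {"linear": [0,0,0.014],"yaw": 0,"fingers": 60}
    - {"linear": [0,0,0.014],"yaw": 0,"fingers": 60}
    - {"linear": [0,0,0.014],"yaw": 0,"fingers": 60}
    - {"linear": [0,0,0.014],"yaw": 0,"fingers": 60}
    - {"linear": [0,0,0.014],"yaw": 0,"fingers": 60}
    - {"linear": [0,0,0.012],"yaw": 0,"fingers": 60}
    - {"linear": [0,0,0],"yaw": 0,"fingers": 60}
    - {"linear": [0,0,0],"yaw": 0,"fingers": 10}
    - {"linear": [0,0,0],"yaw": 0,"fingers": 5}
    - {"linear": [0,0,0],"yaw": 0,"fingers": 5}
    - {"linear": [0,0,0],"yaw": 0,"fingers": 5}
    - {"linear": [0,0,0],"yaw": 0,"fingers": 5}
    - {"linear": [0,0,0],"yaw": 0,"fingers": 5}

```text
time: 4.95
position: [0.5736, 0.1353, 0.1182]
eef_rot: [-3.141, -0.001, 1.554]
force: [-3.9, -1.2, 5.6]
gripper_width: 0.015
grip_force: 59.5
```

Emit:
servo_tool:
  plan:
    - {"linear": [-0.002,0,0],"yaw": 0,"fingers": 5}
    - {"linear": [-0.002,0,0],"yaw": 0,"fingers": 5}
    - {"linear": [-0.002,0,0],"yaw": 0,"fingers": 5}
    - {"linear": [-0.002,0,0],"yaw": 0,"fingers": 5}
    - {"linear": [-0.002,0,0],"yaw": 0,"fingers": 5}
    - {"linear": [-0.002,0,0],"yaw": 0,"fingers": 5}
    - {"linear": [-0.002,0,0],"yaw": 0,"fingers": 5}
    - {"linear": [-0.002,0,0],"yaw": 0,"fingers": 5}
    - {"linear": [-0.002,0,0],"yaw": 0,"fingers": 5}
    - {"linear": [-0.002,0,0],"yaw": 0,"fingers": 5}
    - {"linear": [0,0,0],"yaw": 0,"fingers": 5}
    - {"linear": [0,0,0],"yaw": 0,"fingers": 5}

```text
time: 6.15
position: [0.5733, 0.1178, 0.1181]
eef_rot: [-3.141, -0.003, 1.556]
force: [-3.3, 5.8, 4.8]
gripper_width: 0.0153
grip_force: 59.3
```

Run:
```python
from h import *
st=bot.observe(); im=bot.read_camera("wrist")[:,:,::-1]; cv2.imwrite("pics/w2.png",im)
print(st["time"],st["position"],st["force"])
c=cam("wrist",st); p=proj(c,[stand(S,.1035,-.02,.104)])[0]; print(p)
x,y=p.astype(int); t=im[max(0,y-70):y+70,max(0,x-100):x+100]; cv2.imwrite("pics/w2c.png",cv2.resize(t,None,fx=4,fy=4,interpolation=2))
```

```text
6.15 [0.57325435 0.11775522 0.11814215] [-3.32797104  5.84215134  4.75171616]
[258.62496417 323.21260233]
```

View pics/w2c.png

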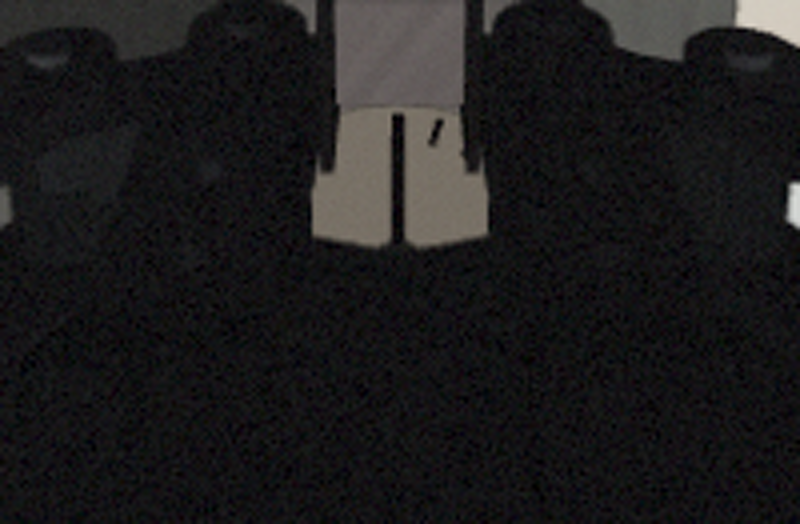

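The crop shows the needle still at 0 (vertical at col 398). The arm moved 17.5 mm of the 20 mm commanded, so about 4 mm more is needed.

Emit:
servo_tool:
  plan:
    - {"linear": [-0.001,0,0],"yaw": 0,"fingers": 5}
    - {"linear": [-0.001,0,0],"yaw": 0,"fingers": 5}
    - {"linear": [-0.001,0,0],"yaw": 0,"fingers": 5}
    - {"linear": [-0.001,0,0],"yaw": 0,"fingers": 5}
    - {"linear": [0,0,0],"yaw": 0,"fingers": 5}
    - {"linear": [0,0,0],"yaw": 0,"fingers": 5}

```text
time: 6.8
position: [0.5732, 0.1144, 0.1181]
eef_rot: [-3.142, -0.004, 1.556]
force: [-3.6, 5.9, 4.4]
gripper_width: 0.0151
grip_force: 59.4
```

Run:
```python
from h import *
st=bot.observe(); im=bot.read_camera("wrist")[:,:,::-1]; cv2.imwrite("pics/w3.png",im)
print(st["time"],st["position"],st["force"])
a=cv2.imread("pics/w2.png")
t=np.vstack([k[255:320,208:308] for k in(a,im)]); cv2.imwrite("pics/w3c.png",cv2.resize(t,None,fx=4,fy=4,interpolation=2))
```

```text
6.8 [0.57322092 0.11441059 0.1181427 ] [-3.57927317  5.90716846  4.36971744]
```

View pics/w3c.png

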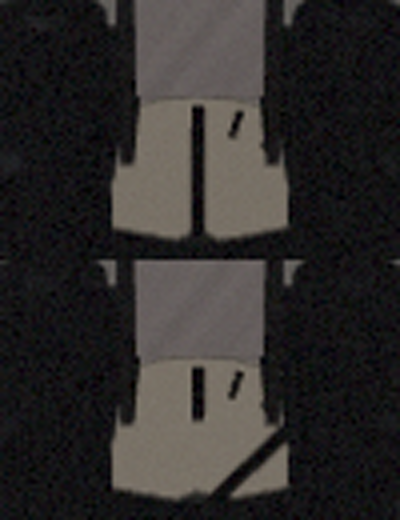

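The needle has climbed to about 0.75 rad. Next: release, lift and move over the lever.

Emit:
servo_tool:
  plan:
    - {"linear": [0,0,0],"yaw": 0,"fingers": 60}
    - {"linear": [0,0,0],"yaw": 0,"fingers": 60}
    - {"linear": [0,0,0],"yaw": 0,"fingers": 60}
    - {"linear": [0,0,0],"yaw": 0,"fingers": 60}
    - {"linear": [0,0,0],"yaw": 0,"fingers": 60}
    - {"linear": [0,0,-0.012],"yaw": 0,"fingers": 60}
    - {"linear": [0,0,-0.025],"yaw": 0,"fingers": 60}
    - {"linear": [0,0,-0.025],"yaw": 0,"fingers": 60}
    - {"linear": [0,0,-0.025],"yaw": 0,"fingers": 60}
    - {"linear": [0,0,-0.015],"yaw": 0,"fingers": 60}
    - {"linear": [0,0,0],"yaw": 0,"fingers": 60}

```text
time: 7.95
position: [0.575, 0.1111, 0.2224]
eef_rot: [3.137, -0.002, 1.553]
force: [0.3, -1.2, -0.4]
gripper_width: 0.0515
grip_force: 0.0
```

```bash
cat >> h.py <<'E'
def needle(im,c,gx=.024):
    # rectify the dial plane to a top view (3 px/mm), image up = stand +x, right = stand -y ... then polar darkness
    n=200; k=.45e-3*1  # m per px
    j,i=np.meshgrid(np.arange(n),np.arange(n)); X=gx+.078+(n/2-i)*k; Y=-.02-(j-n/2)*k
    p=proj(c,stand(S,X,Y,.104).reshape(-1,3)).reshape(n,n,2).astype(np.float32)
    r=cv2.remap(im,p[...,0],p[...,1],1).max(2)
    return r
def angle(r):
    # centre from the bright dial, then darkest spoke
    m=(r>np.percentile(r,60)).astype(np.uint8); cn=max(cv2.findContours(m,0,1)[0],key=cv2.contourArea)
    (x,y),R=cv2.minEnclosingCircle(cn); a=np.radians(np.arange(0,360,1))
    q=np.arange(.2*R,.6*R)
    v=cv2.remap(cv2.GaussianBlur(r,(5,5),0),(x+np.outer(np.sin(a),q)).astype(np.float32),(y-np.outer(np.cos(a),q)).astype(np.float32),1).mean(1)
    i=v.argmin(); return (x,y,R),a[i],v.min(),np.median(v)
E
python3 - <<'E'
from h import *
st=bot.observe(); im=np.ascontiguousarray(bot.read_camera("wrist")[:,:,::-1]); cv2.imwrite("pics/w4.png",im)
print(st["time"],st["position"],st["force"])
c=cam("wrist",st); r=needle(im,c); cv2.imwrite("pics/w4r.png",cv2.resize(r,None,fx=2,fy=2)); print(angle(r))
print(delta(stand(S,-.0615,.05,.22),st))
cv2.imwrite("pics/w4m.png",np.hstack([im,cv2.cvtColor(cv2.resize(r,(280,384)),8)]))
E
```

```text
7.95 [0.57499944 0.11111348 0.22241781] [ 0.31584919 -1.15685495 -0.44056424]
((98.60638427734375, 93.01801300048828, 70.4999771118164), np.float64(0.7330382858376184), np.float64(29.862068965517242), np.float64(108.75862068965517))
[-0.22303092 -0.07086186  0.00170504]
```

View pics/w4m.png

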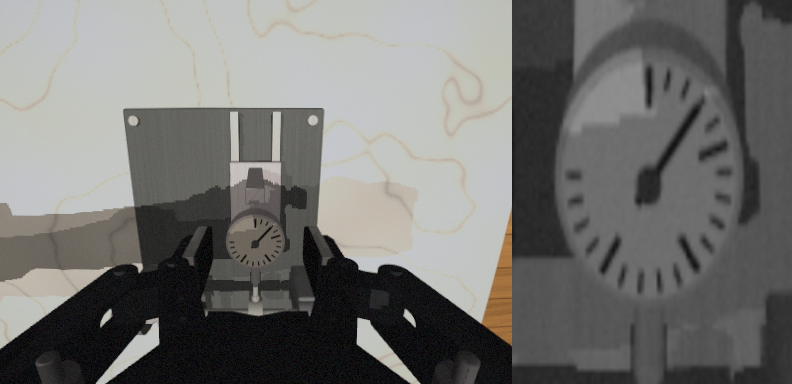

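The rectified dial shows the needle at 0.733 rad (2.9 mm). I'll now move over the lever.

Emit:
servo_tool:
  plan:
    - {"linear": [-0.0223,-0.0071,0],"yaw": 0,"fingers": 60}
    - {"linear": [-0.0223,-0.0071,0],"yaw": 0,"fingers": 60}
    - {"linear": [-0.0223,-0.0071,0],"yaw": 0,"fingers": 60}
    - {"linear": [-0.0223,-0.0071,0],"yaw": 0,"fingers": 60}
    - {"linear": [-0.0223,-0.0071,0],"yaw": 0,"fingers": 60}
    - {"linear": [-0.0223,-0.0071,0],"yaw": 0,"fingers": 60}
    - {"linear": [-0.0223,-0.0071,0],"yaw": 0,"fingers": 60}
    - {"linear": [-0.0223,-0.0071,0],"yaw": 0,"fingers": 60}
    - {"linear": [-0.0223,-0.0071,0],"yaw": 0,"fingers": 60}
    - {"linear": [-0.0223,-0.0071,0],"yaw": 0,"fingers": 60}
    - {"linear": [0,0,0],"yaw": 0,"fingers": 60}
    - {"linear": [0,0,0],"yaw": 0,"fingers": 60}

```text
time: 9.2
position: [0.4983, -0.1106, 0.2187]
eef_rot: [-3.141, -0.0, 1.553]
force: [0.6, 0.3, -0.2]
gripper_width: 0.0512
grip_force: 0.0
```

Run:
```python
from h import *
st=bot.observe(); im=np.ascontiguousarray(bot.read_camera("wrist")[:,:,::-1]); cv2.imwrite("pics/w5.png",im)
print(st["time"],st["position"],st["eef_rot"],st["joint_positions"])
c=cam("wrist",st); r=needle(im,c); print(angle(r))
print(delta(stand(S,-.0615,.05,.0885),st), proj(c,[stand(S,-.0615,.05,.1),stand(S,-.0775,.05,.1)]))
```

```text
9.2 [ 0.49832903 -0.11062295  0.2187269 ] [-3.14058530e+00 -2.71032631e-04  1.55263352e+00] [-0.4076331   0.26368054  0.64480846  1.92762437 -0.18608868  1.01038928
  0.30210447]
((104.5, 150.5, 106.2192153930664), np.float64(3.2114058236695664), np.float64(68.79069767441861), np.float64(119.24418604651163))
[-3.01079551e-05  2.09791104e-03  1.30224853e-01] [[260.01010572 189.28582616]
 [260.01523188 204.963044  ]]
```

View pics/w5.png

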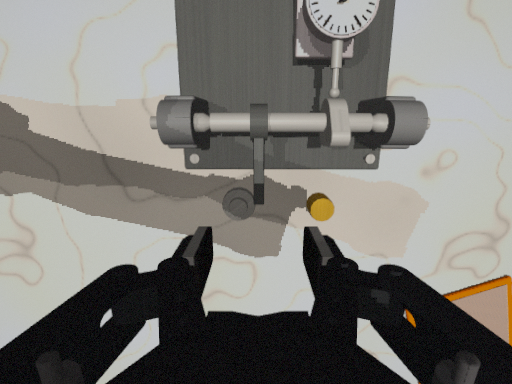

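The view shows the lever at cols 253–264 with its end at row 203, as predicted. The ball touches the cam's round back at (335,95).

Emit:
servo_tool:
  plan:
    - {"linear": [0,0.002,0.013],"yaw": 0,"fingers": 60}
    - {"linear": [0,0,0.016],"yaw": 0,"fingers": 60}
    - {"linear": [0,0,0.016],"yaw": 0,"fingers": 60}
    - {"linear": [0,0,0.016],"yaw": 0,"fingers": 60}
    - {"linear": [0,0,0.016],"yaw": 0,"fingers": 60}
    - {"linear": [0,0,0.016],"yaw": 0,"fingers": 60}
    - {"linear": [0,0,0.016],"yaw": 0,"fingers": 60}
    - {"linear": [0,0,0.014],"yaw": 0,"fingers": 60}
    - {"linear": [0,0,0.007],"yaw": 0,"fingers": 60}
    - {"linear": [0,0,0],"yaw": 0,"fingers": 20}
    - {"linear": [0,0,0],"yaw": 0,"fingers": 3}
    - {"linear": [0,0,0],"yaw": 0,"fingers": 3}
    - {"linear": [0,0,0],"yaw": 0,"fingers": 3}
    - {"linear": [0,0,0],"yaw": 0,"fingers": 3}
    - {"linear": [0,0,0],"yaw": 0,"fingers": 3}

```text
time: 10.75
position: [0.4991, -0.1108, 0.0894]
eef_rot: [-3.139, -0.001, 1.553]
force: [-5.0, -1.2, 0.0]
gripper_width: 0.0086
grip_force: 60.1
```

```bash
cat >> h.py <<'E'
def rows(th0,th1,n,st,r=.062):
    # commanded shifts along the arc, tool x = stand x, tool z down
    th=np.linspace(th0,th1,n+1); print(np.round(np.c_[th[1:],1e3*r*np.diff(np.sin(th)),-1e3*r*np.diff(np.cos(th))],1).tolist())
def info():
    st=bot.observe(); p=st["position"]; R=np.array([np.cos(S[2]),np.sin(S[2])]); x=(p[:2]-S[:2])@R; z=p[2]+.011-.09
    print("t",st["time"],"F",st["force"].round(1),"w",st["gripper_width"],"grasp stand x,z",x,z,"r",np.hypot(x,z),"th",np.arctan2(x,z)); return st
def look(name):
    st=info(); im=np.ascontiguousarray(bot.read_camera("wrist")[:,:,::-1]); cv2.imwrite(f"pics/{name}.png",im)
    r=needle(im,cam("wrist",st)); cv2.imwrite(f"pics/{name}r.png",r); print(angle(r))
E
python3 -c "
from h import *
info();rows(-1.45,-.3,12,0)"
```

```text
t 10.75 F [-5.  -1.2  0. ] w 0.008613787301417384 grasp stand x,z -0.06163457733498571 0.010368884880382928 r 0.06250067917170955 th -1.4041253781975216
[[-1.4, 1.0, -5.9], [-1.3, 1.6, -5.7], [-1.2, 2.1, -5.6], [-1.1, 2.6, -5.3], [-1.0, 3.1, -5.1], [-0.9, 3.6, -4.7], [-0.8, 4.0, -4.4], [-0.7, 4.4, -4.0], [-0.6, 4.8, -3.5], [-0.5, 5.1, -3.1], [-0.4, 5.4, -2.5], [-0.3, 5.6, -2.0]]
```

Emit:
servo_tool:
  plan:
    - {"linear": [0.0003,0,-0.003],"yaw": 0,"fingers": 3}
    - {"linear": [0.0007,0,-0.003],"yaw": 0,"fingers": 3}
    - {"linear": [0.0016,0,-0.0057],"yaw": 0,"fingers": 3}
    - {"linear": [0.0021,0,-0.0056],"yaw": 0,"fingers": 3}
    - {"linear": [0.0026,0,-0.0053],"yaw": 0,"fingers": 3}
    - {"linear": [0.0031,0,-0.0051],"yaw": 0,"fingers": 3}
    - {"linear": [0.0036,0,-0.0047],"yaw": 0,"fingers": 3}
    - {"linear": [0.004,0,-0.0044],"yaw": 0,"fingers": 3}
    - {"linear": [0.0044,0,-0.004],"yaw": 0,"fingers": 3}
    - {"linear": [0.0048,0,-0.0035],"yaw": 0,"fingers": 3}
    - {"linear": [0,0,0],"yaw": 0,"fingers": 3}

```text
time: 11.85
position: [0.4996, -0.083, 0.1336]
eef_rot: [-3.139, -0.0, 1.554]
force: [-8.1, -0.1, -9.2]
gripper_width: 0.0085
grip_force: 59.1
```

```bash
python3 -c "
from h import *
look('w6');rows(-.6,.5,22,0)"
```

```text
t 11.85 F [-8.1 -0.1 -9.2] w 0.008517888433008425 grasp stand x,z -0.03381566549052259 0.054615436372088044 r 0.06423663380564487 th -0.5543883661757941
((102.08418273925781, 154.0, 106.85362243652344), np.float64(2.9845130209103035), np.float64(54.395348837209305), np.float64(120.06976744186046))
[[-0.5, 2.6, -1.7], [-0.5, 2.7, -1.6], [-0.4, 2.8, -1.4], [-0.4, 2.8, -1.3], [-0.4, 2.9, -1.1], [-0.3, 2.9, -1.0], [-0.2, 3.0, -0.8], [-0.2, 3.0, -0.7], [-0.1, 3.1, -0.5], [-0.1, 3.1, -0.4], [-0.0, 3.1, -0.2], [0.0, 3.1, -0.1], [0.1, 3.1, 0.1], [0.1, 3.1, 0.2], [0.2, 3.1, 0.4], [0.2, 3.1, 0.5], [0.3, 3.0, 0.7], [0.3, 3.0, 0.8], [0.4, 2.9, 1.0], [0.4, 2.9, 1.1], [0.5, 2.8, 1.3], [0.5, 2.8, 1.4]]
```

View pics/w6.png

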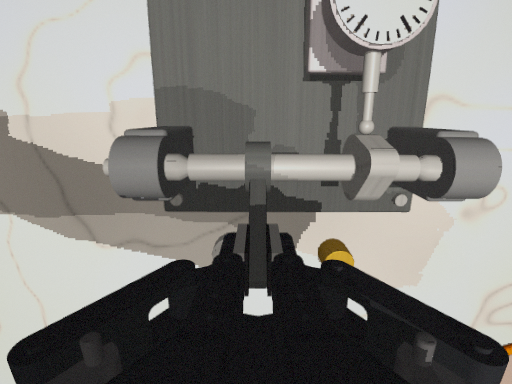

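The lever is pinched and turning, and the cam nose is not up yet. The dial is cut off at the top of the frame, so I'll read it with a fixed hub centre from here on.

Emit:
servo_tool:
  plan:
    - {"linear": [0.0026,0,-0.0017],"yaw": 0,"fingers": 3}
    - {"linear": [0.0027,0,-0.0016],"yaw": 0,"fingers": 3}
    - {"linear": [0.0028,0,-0.0014],"yaw": 0,"fingers": 3}
    - {"linear": [0.0028,0,-0.0013],"yaw": 0,"fingers": 3}
    - {"linear": [0.0029,0,-0.0011],"yaw": 0,"fingers": 3}
    - {"linear": [0,0,0],"yaw": 0,"fingers": 3}

```text
time: 12.5
position: [0.4999, -0.0705, 0.1405]
eef_rot: [-3.139, 0.001, 1.553]
force: [-6.2, -4.4, -12.7]
gripper_width: 0.0087
grip_force: 58.4
```

```bash
sed -i 's/r=cv2.remap(im,p\[...,0\],p\[...,1\],1).max(2)/r=cv2.remap(im,p[...,0],p[...,1],1,borderMode=cv2.BORDER_CONSTANT,borderValue=(255,255,255)).max(2)/' h.py
cat >> h.py <<'E'
def angle(r):
    a=np.radians(np.arange(0,360,1)); q=np.arange(14,46); b=cv2.GaussianBlur(r,(3,3),0); best=None
    for x in range(91,108,2):
        for y in range(91,108,2):
            v=cv2.remap(b,(x+np.outer(np.sin(a),q)).astype(np.float32),(y-np.outer(np.cos(a),q)).astype(np.float32),1).mean(1)
            i=v.argmin()
            if best is None or v[i]<best[3]: best=((x,y),a[i].round(3),"mm",v[i],np.median(v))
    return best[:2]+(best[1]*4,)+best[3:]
E
python3 -c "
from h import *
for n in('w4r','w5','w6'):
    if n=='w4r': print(angle(cv2.imread('pics/w4r.png',0)[::2,::2]))
look('w7')"
```

```text
((101, 91), np.float64(0.733), np.float64(2.932), np.float64(27.15625), np.float64(108.109375))
t 12.5 F [ -6.2  -4.4 -12.7] w 0.008654770537419572 grasp stand x,z -0.021389056185572533 0.06154070365762218 r 0.06515174541932742 th -0.33449900219616296
((107, 95), np.float64(1.257), np.float64(5.028), np.float64(101.5625), np.float64(214.015625))
```

Emit:
servo_tool:
  plan:
    - {"linear": [0.0029,0,-0.001],"yaw": 0,"fingers": 3}
    - {"linear": [0.003,0,-0.0008],"yaw": 0,"fingers": 3}
    - {"linear": [0.003,0,-0.0007],"yaw": 0,"fingers": 3}
    - {"linear": [0.0031,0,-0.0005],"yaw": 0,"fingers": 3}
    - {"linear": [0.0031,0,-0.0004],"yaw": 0,"fingers": 3}
    - {"linear": [0,0,0],"yaw": 0,"fingers": 3}

```text
time: 13.15
position: [0.5002, -0.0567, 0.1444]
eef_rot: [-3.139, 0.002, 1.552]
force: [-7.9, -7.2, -7.1]
gripper_width: 0.0085
grip_force: 58.5
```

```bash
python3 -c "
from h import *
look('w8')"
```

```text
t 13.15 F [-7.9 -7.2 -7.1] w 0.008546431988330381 grasp stand x,z -0.0075943823490184715 0.065379036274825 r 0.06581863738704992 th -0.11564103295452624
((99, 95), np.float64(0.75), np.float64(3.0), np.float64(46.78125), np.float64(213.953125))
```

Emit:
servo_tool:
  plan:
    - {"linear": [0.0031,0,-0.0002],"yaw": 0,"fingers": 3}
    - {"linear": [0.0031,0,-0.0001],"yaw": 0,"fingers": 3}
    - {"linear": [0.0031,0,0.0001],"yaw": 0,"fingers": 3}
    - {"linear": [0.0031,0,0.0002],"yaw": 0,"fingers": 3}
    - {"linear": [0.0031,0,0.0004],"yaw": 0,"fingers": 3}
    - {"linear": [0.0031,0,0.0005],"yaw": 0,"fingers": 3}
    - {"linear": [0,0,0],"yaw": 0,"fingers": 3}

```text
time: 13.9
position: [0.5005, -0.0383, 0.1443]
eef_rot: [-3.139, 0.002, 1.551]
force: [-11.8, -7.7, 2.6]
gripper_width: 0.0079
grip_force: 58.5
```

```bash
python3 -c "
from h import *
look('w9')"
```

```text
t 13.9 F [-11.8  -7.7   2.6] w 0.007861822248356241 grasp stand x,z 0.010817171652906788 0.06525763625736022 r 0.06614809364196662 th 0.16426736810529194
((101, 95), np.float64(1.03), np.float64(4.12), np.float64(46.6875), np.float64(213.84375))
```

Emit:
servo_tool:
  plan:
    - {"linear": [0.003,0,0.0007],"yaw": 0,"fingers": 3}
    - {"linear": [0.003,0,0.0008],"yaw": 0,"fingers": 3}
    - {"linear": [0.0029,0,0.001],"yaw": 0,"fingers": 3}
    - {"linear": [0.0029,0,0.0011],"yaw": 0,"fingers": 3}
    - {"linear": [0.0028,0,0.0013],"yaw": 0,"fingers": 3}
    - {"linear": [0.0028,0,0.0014],"yaw": 0,"fingers": 3}
    - {"linear": [0,0,0],"yaw": 0,"fingers": 3}

```text
time: 14.65
position: [0.5011, -0.0178, 0.139]
eef_rot: [-3.14, -0.003, 1.553]
force: [-16.6, 0.8, 16.7]
gripper_width: 0.0045
grip_force: 58.9
```

```bash
python3 -c "
from h import *
look('w10');rows(.5,1.4,18,0)"
```

```text
t 14.65 F [-16.6   0.8  16.7] w 0.004497219899273949 grasp stand x,z 0.031380623295490795 0.05999088103946493 r 0.067702653761169 th 0.48194843224712947
((101, 99), np.float64(2.007), np.float64(8.028), np.float64(44.25), np.float64(214.453125))
[[0.6, 2.7, 1.6], [0.6, 2.6, 1.7], [0.6, 2.5, 1.8], [0.7, 2.4, 1.9], [0.8, 2.3, 2.1], [0.8, 2.2, 2.2], [0.8, 2.1, 2.3], [0.9, 2.0, 2.4], [1.0, 1.9, 2.5], [1.0, 1.7, 2.6], [1.0, 1.6, 2.6], [1.1, 1.5, 2.7], [1.2, 1.3, 2.8], [1.2, 1.2, 2.9], [1.2, 1.1, 2.9], [1.3, 0.9, 3.0], [1.4, 0.8, 3.0], [1.4, 0.6, 3.0]]
```

The pads are sliding off the leading edge (opening 4.5 mm), so I'll regrasp: open, lift and look at the lever.

Emit:
servo_tool:
  plan:
    - {"linear": [0,0,0],"yaw": 0,"fingers": 60}
    - {"linear": [0,0,0],"yaw": 0,"fingers": 60}
    - {"linear": [0,0,0],"yaw": 0,"fingers": 60}
    - {"linear": [0,0,0],"yaw": 0,"fingers": 60}
    - {"linear": [0,0,-0.01],"yaw": 0,"fingers": 60}
    - {"linear": [-0.003,0,-0.02],"yaw": 0,"fingers": 60}
    - {"linear": [-0.005,0,-0.025],"yaw": 0,"fingers": 60}
    - {"linear": [-0.005,0,-0.025],"yaw": 0,"fingers": 60}
    - {"linear": [-0.005,0,-0.02],"yaw": 0,"fingers": 60}
    - {"linear": [-0.002,0,-0.005],"yaw": 0,"fingers": 60}
    - {"linear": [0,0,0],"yaw": 0,"fingers": 60}

```text
time: 15.8
position: [0.5025, -0.0388, 0.2427]
eef_rot: [3.14, -0.001, 1.553]
force: [-0.8, -0.2, -1.0]
gripper_width: 0.051
grip_force: 0.0
```

```bash
python3 -c "
from h import *
look('w11')
c=cam('wrist',bot.observe())
for t in(0,.1,.2,.3,.4,.5): 
  a=np.array([7,-7])*1e-3; x=.078*np.sin(t)+a*np.cos(t); z=.09+.078*np.cos(t)-a*np.sin(t)
  print(t,proj(c,stand(S,x,.05,z)).round(0).tolist())
im=cv2.imread('pics/w11.png'); cv2.imwrite('pics/w11e.png',np.clip((im/255.)**.5*255,0,255).astype(np.uint8))
"
```

```text
t 15.8 F [-0.8 -0.2 -1. ] w 0.05097869769494585 grasp stand x,z 0.010425000413274961 0.1637260472862251 r 0.16405760937423172 th 0.06358759673413777
((101, 99), np.float64(2.007), np.float64(8.028), np.float64(54.625), np.float64(196.8125))
0 [[257.0, 208.0], [257.0, 224.0]]
0.1 [[257.0, 198.0], [257.0, 215.0]]
0.2 [[257.0, 189.0], [257.0, 206.0]]
0.3 [[257.0, 179.0], [257.0, 196.0]]
0.4 [[257.0, 170.0], [257.0, 187.0]]
0.5 [[257.0, 161.0], [257.0, 177.0]]
```

View pics/w11e.png

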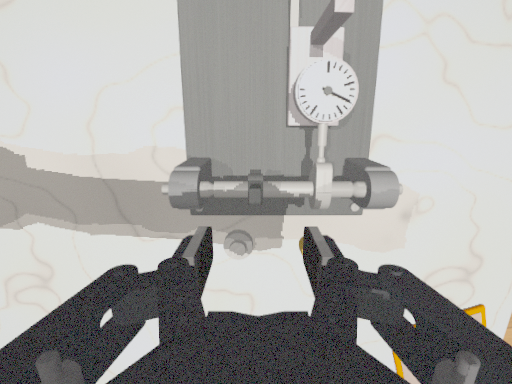

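The view shows the lever nearly upright and seen end-on at about (255,170–203), and the needle at ~2.0 rad. I'll take the numeric profile of the lever end.

```bash
python3 -c "
import cv2,numpy as np
im=cv2.imread('pics/w11.png').max(2)
print(np.c_[np.arange(160,212),im[160:212,244:268:2]].tolist())"
```

```text
[[160, 98, 96, 95, 93, 98, 96, 93, 94, 95, 94, 92, 94], [161, 93, 93, 91, 92, 98, 93, 96, 96, 97, 96, 97, 96], [162, 93, 98, 94, 93, 98, 98, 96, 97, 96, 90, 96, 93], [163, 91, 95, 93, 95, 96, 97, 94, 95, 96, 93, 94, 96], [164, 92, 98, 94, 94, 95, 97, 94, 95, 96, 91, 92, 95], [165, 95, 94, 95, 91, 98, 95, 95, 97, 96, 95, 95, 94], [166, 95, 98, 93, 96, 98, 96, 96, 96, 92, 97, 94, 96], [167, 93, 98, 95, 97, 94, 95, 93, 96, 93, 95, 96, 97], [168, 92, 97, 93, 94, 101, 98, 91, 94, 94, 95, 97, 95], [169, 94, 98, 90, 73, 78, 77, 75, 77, 72, 93, 98, 95], [170, 95, 96, 96, 57, 53, 57, 55, 53, 51, 94, 97, 94], [171, 93, 95, 97, 54, 52, 57, 53, 54, 53, 94, 99, 85], [172, 92, 97, 95, 55, 55, 57, 54, 53, 53, 92, 96, 85], [173, 92, 97, 81, 51, 49, 49, 46, 46, 48, 76, 98, 84], [174, 95, 96, 59, 49, 48, 44, 45, 49, 45, 59, 96, 82], [175, 70, 70, 53, 53, 54, 56, 52, 56, 54, 58, 71, 63], [176, 41, 39, 59, 61, 61, 59, 62, 63, 61, 59, 36, 42], [177, 39, 36, 66, 67, 68, 66, 67, 69, 67, 66, 45, 43], [178, 41, 43, 67, 71, 74, 70, 71, 72, 73, 73, 48, 40], [179, 42, 40, 79, 75, 74, 76, 73, 76, 77, 75, 36, 38]
[... 1075 characters left out ...]
41, 57, 56, 60, 55, 58, 50, 35, 44, 42], [200, 44, 44, 30, 62, 59, 56, 57, 59, 53, 37, 38, 43], [201, 44, 42, 38, 62, 60, 61, 56, 60, 45, 36, 44, 40], [202, 37, 40, 36, 55, 57, 51, 53, 52, 42, 31, 42, 43], [203, 46, 43, 34, 44, 52, 45, 45, 43, 39, 40, 41, 43], [204, 42, 37, 31, 40, 41, 41, 40, 39, 41, 38, 44, 48], [205, 42, 41, 39, 42, 43, 37, 46, 34, 40, 43, 35, 48], [206, 41, 48, 41, 38, 41, 41, 41, 43, 40, 45, 37, 47], [207, 44, 45, 42, 40, 39, 45, 46, 45, 39, 44, 42, 40], [208, 40, 43, 39, 38, 42, 39, 43, 39, 41, 40, 40, 44], [209, 45, 38, 45, 46, 40, 38, 42, 45, 38, 41, 43, 47], [210, 41, 49, 42, 38, 44, 39, 45, 43, 40, 44, 46, 43], [211, 40, 42, 39, 44, 43, 38, 40, 42, 45, 38, 43, 41]]
```

The end face spans rows 188–203, so the lever lean is about 0.22 rad, and the flank geometry puts the peak near 0.67 rad. Instead of pinching again I'll push with shut fingers from behind.

Emit:
servo_tool:
  plan:
    - {"linear": [-0.015,0,0],"yaw": 0,"fingers": 0}
    - {"linear": [-0.017,0,0],"yaw": 0,"fingers": 0}
    - {"linear": [0,0,0],"yaw": 0,"fingers": 0}
    - {"linear": [0,0,0.015],"yaw": 0,"fingers": 0}
    - {"linear": [0,0,0.025],"yaw": 0,"fingers": 0}
    - {"linear": [0,0,0.025],"yaw": 0,"fingers": 0}
    - {"linear": [0,0,0.018],"yaw": 0,"fingers": 0}
    - {"linear": [0,0,0],"yaw": 0,"fingers": 0}
    - {"linear": [0.006,0,0],"yaw": 0,"fingers": 0}
    - {"linear": [0.006,0,0],"yaw": 0,"fingers": 0}
    - {"linear": [0.005,0,0],"yaw": 0,"fingers": 0}
    - {"linear": [0.0034,0,0.0008],"yaw": 0,"fingers": 0}
    - {"linear": [0.0034,0,0.0008],"yaw": 0,"fingers": 0}
    - {"linear": [0.0034,0,0.0008],"yaw": 0,"fingers": 0}
    - {"linear": [0.0034,0,0.0008],"yaw": 0,"fingers": 0}
    - {"linear": [0,0,0],"yaw": 0,"fingers": 0}

```text
time: 17.45
position: [0.5027, -0.0397, 0.1565]
eef_rot: [3.14, -0.0, 1.554]
force: [-0.4, -1.6, 3.6]
gripper_width: -0.0
grip_force: 1.5
```

```bash
python3 -c "
from h import *
look('w12')"
```

```text
t 17.45 F [-0.4 -1.6  3.6] w -7.936258662507108e-06 grasp stand x,z 0.009465685322384286 0.07754414594331568 r 0.07811973994260761 th 0.12146740504197338
((95, 103), np.float64(3.211), np.float64(12.844), np.float64(46.78125), np.float64(214.9375))
```

Emit:
servo_tool:
  plan:
    - {"linear": [0.0027,0,0.0013],"yaw": 0,"fingers": 0}
    - {"linear": [0.0027,0,0.0013],"yaw": 0,"fingers": 0}
    - {"linear": [0.0027,0,0.0013],"yaw": 0,"fingers": 0}
    - {"linear": [0.0027,0,0.0013],"yaw": 0,"fingers": 0}
    - {"linear": [0,0,0],"yaw": 0,"fingers": 0}

```text
time: 18.0
position: [0.5026, -0.0286, 0.1508]
eef_rot: [3.141, -0.0, 1.554]
force: [0.2, -0.4, 1.7]
gripper_width: 0.0004
grip_force: 0.7
```

```bash
python3 -c "
from h import *
look('w13')"
```

```text
t 18.0 F [ 0.2 -0.4  1.7] w 0.0003597475762199557 grasp stand x,z 0.020568884284651947 0.07176981208981398 r 0.07465912488184288 th 0.27911390771835154
((95, 103), np.float64(3.752), np.float64(15.008), np.float64(45.625), np.float64(215.171875))
```

Emit:
servo_tool:
  plan:
    - {"linear": [0.0024,0,0.0018],"yaw": 0,"fingers": 0}
    - {"linear": [0.0024,0,0.0018],"yaw": 0,"fingers": 0}
    - {"linear": [0.0024,0,0.0018],"yaw": 0,"fingers": 0}
    - {"linear": [0.0024,0,0.0018],"yaw": 0,"fingers": 0}
    - {"linear": [0.002,0,0.0022],"yaw": 0,"fingers": 0}
    - {"linear": [0.002,0,0.0022],"yaw": 0,"fingers": 0}
    - {"linear": [0.002,0,0.0022],"yaw": 0,"fingers": 0}
    - {"linear": [0,0,0],"yaw": 0,"fingers": 0}

```text
time: 18.85
position: [0.5021, -0.0131, 0.1362]
eef_rot: [-3.141, 0.0, 1.554]
force: [-0.3, 0.6, 0.4]
gripper_width: -0.0002
grip_force: 0.0
```

```bash
python3 -c "
from h import *
look('w14')"
```

```text
t 18.85 F [-0.3  0.6  0.4] w -0.00016005008280484557 grasp stand x,z 0.03610378309158007 0.05718404645408659 r 0.06762764466094466 th 0.5631605254107512
((97, 101), np.float64(2.583), np.float64(10.332), np.float64(40.6875), np.float64(215.6875))
```

The needle peaked at 15.0 mm (3.75 rad) and dropped to 10.3 mm. I'll push a touch more for margin, then hop to the other side of the lever.

Emit:
servo_tool:
  plan:
    - {"linear": [0.002,0,0.0022],"yaw": 0,"fingers": 0}
    - {"linear": [0,0,0],"yaw": 0,"fingers": 0}
    - {"linear": [-0.004,0,0],"yaw": 0,"fingers": 0}
    - {"linear": [0,0,-0.02],"yaw": 0,"fingers": 0}
    - {"linear": [0,0,-0.03],"yaw": 0,"fingers": 0}
    - {"linear": [0,0,-0.01],"yaw": 0,"fingers": 0}
    - {"linear": [0.02,0,0],"yaw": 0,"fingers": 0}
    - {"linear": [0.03,0,0],"yaw": 0,"fingers": 0}
    - {"linear": [0.017,0,0],"yaw": 0,"fingers": 0}
    - {"linear": [0,0,0],"yaw": 0,"fingers": 0}
    - {"linear": [0,0,0.02],"yaw": 0,"fingers": 0}
    - {"linear": [0,0,0.03],"yaw": 0,"fingers": 0}
    - {"linear": [0,0,0.026],"yaw": 0,"fingers": 0}
    - {"linear": [0,0,0],"yaw": 0,"fingers": 0}

```text
time: 20.3
position: [0.5011, 0.0501, 0.1156]
eef_rot: [-3.136, 0.002, 1.553]
force: [-0.4, 0.0, 0.1]
gripper_width: -0.0002
grip_force: 0.0
```

```bash
python3 -c "
from h import *
look('w15')"
```

```text
t 20.3 F [-0.4  0.   0.1] w -0.00019460648681748796 grasp stand x,z 0.0992683338002814 0.03661889205816407 r 0.10580711389623838 th 1.2173949046693455
((101, 101), np.float64(2.321), np.float64(9.284), np.float64(41.84375), np.float64(205.875))
```

Emit:
servo_tool:
  plan:
    - {"linear": [-0.004,0,0],"yaw": 0,"fingers": 0}
    - {"linear": [-0.004,0,0],"yaw": 0,"fingers": 0}
    - {"linear": [-0.004,0,0],"yaw": 0,"fingers": 0}
    - {"linear": [-0.003,0,0],"yaw": 0,"fingers": 0}
    - {"linear": [-0.003,0,0],"yaw": 0,"fingers": 0}
    - {"linear": [-0.003,0,0],"yaw": 0,"fingers": 0}
    - {"linear": [-0.002,0,0],"yaw": 0,"fingers": 0}
    - {"linear": [-0.002,0,0],"yaw": 0,"fingers": 0}
    - {"linear": [-0.002,0,0],"yaw": 0,"fingers": 0}
    - {"linear": [0,0,0],"yaw": 0,"fingers": 0}

```text
time: 21.35
position: [0.5034, 0.0318, 0.1192]
eef_rot: [3.142, -0.009, 1.559]
force: [-1.8, 22.8, 6.4]
gripper_width: 0.0
grip_force: 11.2
```

```bash
python3 -c "
from h import *
look('w16')"
```

```text
t 21.35 F [-1.8 22.8  6.4] w 9.417945558562335e-06 grasp stand x,z 0.08095615265436014 0.040229814944619 r 0.09040097711349337 th 1.1096050181728738
((101, 101), np.float64(2.339), np.float64(9.356), np.float64(42.34375), np.float64(212.5))
```

The push jams at the lever's end corner because of friction (23 N, no motion). I'll back off and use a fresh pinch for this short swing.

Emit:
servo_tool:
  plan:
    - {"linear": [0.005,0,0],"yaw": 0,"fingers": 0}
    - {"linear": [0.01,0,0],"yaw": 0,"fingers": 0}
    - {"linear": [0,0,0],"yaw": 0,"fingers": 0}
    - {"linear": [0,0,-0.025],"yaw": 0,"fingers": 0}
    - {"linear": [0,0,-0.03],"yaw": 0,"fingers": 30}
    - {"linear": [0,0,-0.02],"yaw": 0,"fingers": 50}
    - {"linear": [-0.012,0,0],"yaw": 0,"fingers": 50}
    - {"linear": [-0.012,0,0],"yaw": 0,"fingers": 50}
    - {"linear": [-0.01,0,0],"yaw": 0,"fingers": 50}
    - {"linear": [0,0,0],"yaw": 0,"fingers": 50}
    - {"linear": [0,0,0],"yaw": 0,"fingers": 50}

```text
time: 22.5
position: [0.5023, 0.0049, 0.1928]
eef_rot: [-3.14, 0.0, 1.552]
force: [-0.1, 1.6, -0.2]
gripper_width: 0.0428
grip_force: 0.0
```

```bash
python3 -c "
from h import *
look('w17'); st=bot.observe(); print(st['position'],delta(stand(S,.053,.0505,.107),st)); rows(1.08,.6,12,0)"
```

```text
t 22.5 F [-0.1  1.6 -0.2] w 0.0428162701098303 grasp stand x,z 0.054087986901597426 0.11379330769830667 r 0.12599375859140355 th 0.4437076167565518
((101, 101), np.float64(2.339), np.float64(9.356), np.float64(58.1875), np.float64(212.875))
[0.50246379 0.0054106  0.19288816] [-0.00156693 -0.00085505  0.08588947]
[[1.0, -1.2, -2.2], [1.0, -1.3, -2.1], [1.0, -1.4, -2.1], [0.9, -1.5, -2.0], [0.9, -1.5, -1.9], [0.8, -1.6, -1.9], [0.8, -1.7, -1.8], [0.8, -1.8, -1.7], [0.7, -1.8, -1.7], [0.7, -1.9, -1.6], [0.6, -2.0, -1.5], [0.6, -2.0, -1.4]]
```

Emit:
servo_tool:
  plan:
    - {"linear": [-0.0015,-0.001,0.016],"yaw": 0,"fingers": 50}
    - {"linear": [0,0,0.02],"yaw": 0,"fingers": 50}
    - {"linear": [0,0,0.02],"yaw": 0,"fingers": 50}
    - {"linear": [0,0,0.018],"yaw": 0,"fingers": 50}
    - {"linear": [0,0,0.012],"yaw": 0,"fingers": 50}
    - {"linear": [0,0,0],"yaw": 0,"fingers": 20}
    - {"linear": [0,0,0],"yaw": 0,"fingers": 3}
    - {"linear": [0,0,0],"yaw": 0,"fingers": 3}
    - {"linear": [0,0,0],"yaw": 0,"fingers": 3}
    - {"linear": [0,0,0],"yaw": 0,"fingers": 3}
    - {"linear": [-0.0012,0,-0.0022],"yaw": 0,"fingers": 3}
    - {"linear": [-0.0013,0,-0.0021],"yaw": 0,"fingers": 3}
    - {"linear": [-0.0014,0,-0.0021],"yaw": 0,"fingers": 3}
    - {"linear": [-0.0015,0,-0.002],"yaw": 0,"fingers": 3}
    - {"linear": [-0.0015,0,-0.0019],"yaw": 0,"fingers": 3}
    - {"linear": [-0.0016,0,-0.0019],"yaw": 0,"fingers": 3}
    - {"linear": [-0.0017,0,-0.0018],"yaw": 0,"fingers": 3}
    - {"linear": [-0.0018,0,-0.0017],"yaw": 0,"fingers": 3}
    - {"linear": [0,0,0],"yaw": 0,"fingers": 3}

```text
time: 24.45
position: [0.501, -0.0084, 0.1234]
eef_rot: [-3.141, -0.0, 1.553]
force: [-4.9, 2.4, -11.5]
gripper_width: 0.0092
grip_force: 59.1
```

```bash
python3 -c "
from h import *
look('w18')"
```

```text
t 24.45 F [ -4.9   2.4 -11.5] w 0.009173129392004813 grasp stand x,z 0.0407881925523167 0.04439224170569464 r 0.06028555196182314 th 0.7431126217138577
((97, 93), np.float64(3.578), np.float64(14.312), np.float64(39.71875), np.float64(216.125))
```

Emit:
servo_tool:
  plan:
    - {"linear": [-0.0018,0,-0.0017],"yaw": 0,"fingers": 3}
    - {"linear": [-0.0019,0,-0.0016],"yaw": 0,"fingers": 3}
    - {"linear": [-0.002,0,-0.0015],"yaw": 0,"fingers": 3}
    - {"linear": [-0.001,0,-0.0007],"yaw": 0,"fingers": 3}
    - {"linear": [0,0,0],"yaw": 0,"fingers": 3}
    - {"linear": [0,0,0],"yaw": 0,"fingers": 3}

```text
time: 25.1
position: [0.5009, -0.0148, 0.1287]
eef_rot: [-3.141, -0.0, 1.554]
force: [-4.6, 3.4, -15.0]
gripper_width: 0.009
grip_force: 58.7
```

```bash
python3 -c "
from h import *
look('w19')"
```

```text
t 25.1 F [ -4.6   3.4 -15. ] w 0.008959908530921172 grasp stand x,z 0.034317127652728416 0.04966427452264369 r 0.060367254486138194 th 0.6046480473574121
((95, 99), np.float64(3.665), np.float64(14.66), np.float64(41.9375), np.float64(216.125))
```

Emit:
servo_tool:
  plan:
    - {"linear": [0,0,0],"yaw": 0,"fingers": 50}
    - {"linear": [0,0,0],"yaw": 0,"fingers": 50}
    - {"linear": [0,0,0],"yaw": 0,"fingers": 50}
    - {"linear": [0,0,0],"yaw": 0,"fingers": 50}
    - {"linear": [0,0,-0.015],"yaw": 0,"fingers": 50}
    - {"linear": [0,0,-0.025],"yaw": 0,"fingers": 50}
    - {"linear": [0,0,-0.03],"yaw": 0,"fingers": 50}
    - {"linear": [0,0,-0.025],"yaw": 0,"fingers": 50}
    - {"linear": [0,0,0],"yaw": 0,"fingers": 50}
    - {"linear": [0,0,0],"yaw": 0,"fingers": 50}

```text
time: 26.15
position: [0.5018, -0.0147, 0.2242]
eef_rot: [3.14, -0.001, 1.554]
force: [-0.1, -0.0, -1.2]
gripper_width: 0.0424
grip_force: 0.0
```

```bash
python3 -c "
from h import *
look('w20');look('w21')"
```

```text
t 26.15 F [-0.1 -0.  -1.2] w 0.04239881059574026 grasp stand x,z 0.034498535395530695 0.1451623464780536 r 0.14920541471223878 th 0.23332637556840977
((95, 103), np.float64(3.77), np.float64(15.08), np.float64(55.46875), np.float64(203.109375))
t 26.2 F [ 0.8 -0.3 -0.7] w 0.04308380553685944 grasp stand x,z 0.034485161889152356 0.14436212608324045 r 0.14842388567139206 th 0.23448529891404932
((95, 103), np.float64(3.77), np.float64(15.08), np.float64(52.65625), np.float64(203.65625))
```

The needle is steady at its highest reading (about 3.75 rad, 15 mm), the hand is off and clear, and the clock stands at 26 s. I'll hand it in.

```bash
python3 -c "
from cell import bot
print(bot.job_done())"
```

```text
the job is handed in; nothing more can be done
None
```

I handed the job in at about 26 s with the cam nose resting at the top: the needle is steady at about 3.77 rad (15 mm) and the gripper is clear. Before that the gauge was set at about 2.9 mm on the round back, and the needle peaked at 15.0 mm and dropped to 9.3 mm. The hand-in gave no verdict.

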